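Unsnap the battery cover of a portable test reader

ROBOT

A 6-joint arm with a two-finger parallel gripper is mounted at the origin on the work surface. World frame = base frame: x ahead of the robot, y to its left, z up, the work surface at z = 0. Lengths are in m, angles in rad, forces in N, time in s.
With the tool pointing down it reaches from about 0.275 to 0.75 m from the base axis. Payload 10.2 kg.
Tool frame: the origin (TCP) lies midway between the tips of the shut fingers; the grasp point (between the pads) lies 19 mm behind it; z points along the fingers, y is the line along which they close (so a half turn about z gives the same grasp; the last joint's range is limited). The gripper opens to 85 mm and grips with 20 to 120 N. Pads are 22 mm wide; open, the fingers measure 114 mm over their backs; the gripper's body (76 mm by 85 mm) begins 54 mm behind the grasp point. The pads swing forward as they close: fully open they stand 13 mm farther back than shut.
Start: joints at [-1.452, 0.313, 1.498, -0, 1.331, -0.223], TCP at [0.176, -0.495, 0.231] pointing down, gripper open.
Joint ranges: [-2.94, 2.94], [-0.97, 2.17], [0.19, 2.56], [-1.23, 4.37], [0.02, 3.11], [-2.88, 2.88]. Speed limits (rad/s): [2.39, 2.39, 3.01, 3.14, 3.14, 3.14].

INTERFACE

Orientations are given as a unit quaternion [w, x, y, z].
In Python, from station import arm, eoat, vision, workorder, spotter gives the robot as it stands. Calls block until the motion is done:
- arm.move_pose(position, orientation): joint-space move of the TCP to a pose.
- arm.move_linear(position, rot=None, max_speed=0.15, f_stop=None): straight line of the TCP; rot=None keeps the orientation; max_speed is the mean speed in m/s. With f_stop (N) it stops when the force on the tool has changed by that much, and returns True; else False.
- arm.set_joints(angles): joint-space move.
- eoat.gripper_to(opening, newtons=None): finger opening in m; newtons is the grip in N (None keeps the last); returns when the fingers have stopped.
- arm.pause(seconds).
- arm.solve_ik(position, orientation): joint angles nearest the present ones, or None.
- arm.state(): the state.
- vision.capture(name): name is "scene" or "top" or "wrist"; returns a dict with "frame" (420x560x3 uint8, blue, green, red), "K" (3x3 intrinsics, pixels), "rvec" (rotation vector, rad) and "tvec" (3), from world to camera coordinates, as OpenCV has them. Camera axes: x right, y down, z forward; pixel columns grow to the right and rows downward; lengths in m; the calibration is good to about 2 mm. A picture is of the moment at which its call begins. There is no depth.
A pose or a line that the arm cannot do raises arm.IKError and nothing moves.
- workorder.finish_job(): hands the job in; it is judged then, once.
Trained networks look in a picture, given as the dict that the camera call returned (one of the last four; its "shot" number tells which), for a name from the list of things; names that differ only in an ending like _2 or _b are one class to them, and where a whole thing is asked for, a point or a joint stands for the part that bears it (a point fixed in the world has none). Each returns a list of dicts, best first, with "confidence" (0 to 1); they miss things now and then, are a little off and sometimes report something else, mostly with a low value. They report only what shows in the picture. A call takes as long as a camera call. They do not tell look-alikes from the thing itself.
- spotter.outline_of(name, picture): "pixels" (420x560 bool, what is visible of it) and "bbox" ([left, top, right, bottom] in pixels, round what is visible of it).
- spotter.spot_point(name, picture): "centre" ([row, column] in pixels: a listed point, or the origin of a listed thing).
The state is a dict: "clock": time; "joint_positions": joint angles; "qd": joint speeds; "joint_efforts": joint torques, N m; "position": TCP position; "orientation": TCP orientation; "wrist_force": force on the tool from outside, world axes, zero at the start; "moment": the same for the moment, N m; "gripper_width": finger opening in m; "grip_force": force on a finger pad.
Only numpy, scipy, OpenCV 4.12 (cv2) and the standard library are available. Lean on these libraries where they do the work, as an engineer would, in place of code of your own. Each camera call takes 0.05 s, during which the arm holds its last target. There are 200 camera calls.

TASK

Take the battery cover off the test reader: squeeze its snap tab inward, gently, just hard enough to free it, and while keeping it pressed lift the cover straight off without forcing it. Set the cover down flat, right side up, inside the empty shallow tray, holding it until it stands on the tray floor, then let go. Leave the rack, the pen cup and the stapler where they are.

Things in the scene. Friction and masses are not known exactly. Their poses are not given: they have to be found in the camera images.
- reader: White portable test reader, fixed to the table, 175 x 120 mm, its flat top 48 mm above the table. Origin on the table, x along its length: it spans x -90 to +85 mm, y -60 to +60 mm; a dark flat screen lies on its top at the -x end, the battery cover on the +x half.
- mouth (a point): Centre of the mouth of the battery compartment at the height of the reader's top (48 mm above the table); axes as the reader. The mouth is 48 mm (x) by 78 mm (y).
- cover: White loose battery cover, 70 g: plate 60 mm (x) by 90 mm (y), 4 mm thick, lying on the reader's top. Origin mid-underside of the plate, z up, axes at first as the reader's. A skirt 14 mm deep below drops into the mouth with 1 mm play; taken off, the cover stands flat on it, origin 14 mm up. Pulled while the tab is caught it stops hard after 2 mm; over 15 N against the reader cracks it.
- cover_grip (a point): Cover point 16 mm above its origin, between two upright blades to pinch along x from above: tab (-x) and white rigid finger rest (+x), both from 4 to 28 mm above the cover's origin. The rest is 24 mm wide (y), 5 mm thick; its outer face is anywhere from 14 to 30 mm from here, set stiffly by the last user and not measured: feel for it.
- tab: Grey springy snap tab of the cover, pressed inward along the cover's +x, up to 9 mm. Unpressed, origin and axes coincide with the cover's. Blade 22 mm wide (y), outer face at x -22 mm. A nose at its foot hooks 2 to 4 mm under the mouth's -x edge. The spring takes 2 N to start and 3 N per mm: the nose comes free at 8 to 14 N; above 17 N the tab snaps off.
- tray: Open shallow empty tray, fixed, 190 mm (x) by 170 mm (y) outside, walls 4 mm thick and 22 mm high. Origin on the table under its centre, axes along its sides.
- tray_in (a point): Centre of the tray's inner floor, axes as the tray.
- rack: White tube rack block with ten empty holes, 70 x 130 x 45 mm, origin under its centre. Leave it.
- pencup: Orange pen cup with pens, 72 mm across, about 140 mm tall, origin under its centre. Leave it.
- stapler: Black stapler, 40 x 130 mm, 36 mm tall, origin under its centre. Leave it.
There are look-alikes about, which are no part of the job. Leave any green or yellow look-alike of the cover alone.

How it is judged:
By the outcome, as a careful person would: the job done as asked, in the order asked, and still so for the second after the job is handed in, with the robot touching nothing.
It also fails if it takes over 72 s, if anything falls off the work surface, if the arm or the gripper's body presses on something with over 40 N, if the wrist force passes 120 N, or if a joint passes its speed limit or range.

## Working session

There is one attempt and no reset: what is moved stays moved. The work goes in short steps, each a Python script; the robot and the scene stay as the last script left them, time stands still between calls to the robot, and variables do not carry over. Pictures are saved under pics/ and viewed, at most 10 in all, crops included, and the job is handed in when it is done.

```bash
ls; mkdir -p pics; cat > h.py <<'E'
import numpy as np, cv2
from station import arm, eoat, vision, workorder, spotter
def ray(p,uv):
    R=cv2.Rodrigues(np.array(p["rvec"],float))[0]; t=np.array(p["tvec"],float).ravel()
    d=R.T@np.linalg.inv(np.array(p["K"]))@np.array([uv[0],uv[1],1.]); return -R.T@t,d
def onz(p,uv,z):
    o,d=ray(p,uv); return o+d*(z-o[2])/d[2]
def proj(p,X): return cv2.projectPoints(np.atleast_2d(np.array(X,float)),np.array(p["rvec"],float),np.array(p["tvec"],float),np.array(p["K"],float),None)[0].reshape(-1,2)
E
python3 - <<'E'
from h import *
Z=dict(reader=0,mouth=.048,cover=.048,cover_grip=.064,tab=.048,tray=0,tray_in=0.002,rack=0,pencup=0,stapler=0)
for c in("scene","top"):
    p=vision.capture(c); cv2.imwrite(f"pics/{c}.png",p["frame"])
    print(c,ray(p,(280,210))[0].round(3))
    for n in Z:
        print(n,[(np.round(r["centre"],1).tolist(),round(r["confidence"],2),onz(p,r["centre"][::-1],Z[n])[:2].round(3).tolist()) for r in spotter.spot_point(n,p)])
print(arm.state()["clock"])
E
```

```text
pics
scene [1.458 0.158 0.785]
reader [([214.1, 228.8], 0.95, [0.514, -0.186])]
mouth [([214.0, 232.6], 0.57, [0.569, -0.155])]
cover [([205.8, 228.9], 0.75, [0.537, -0.175]), ([253.0, 128.3], 0.69, [0.77, -0.35]), ([177.1, 258.7], 0.59, [0.383, -0.132])]
cover_grip [([250.0, 122.4], 0.88, [0.779, -0.357]), ([171.3, 257.7], 0.78, [0.377, -0.137]), ([204.4, 230.7], 0.72, [0.55, -0.165])]
tab [([174.4, 260.0], 0.57, [0.368, -0.132]), ([212.2, 227.6], 0.42, [0.565, -0.17]), ([254.4, 124.9], 0.42, [0.776, -0.356])]
tray [([221.0, 360.7], 0.69, [0.458, 0.177])]
tray_in [([223.1, 360.1], 0.79, [0.47, 0.176]), ([223.2, 358.3], 0.61, [0.472, 0.172])]
rack [([286.8, 292.3], 0.66, [0.741, 0.041])]
pencup [([297.2, 354.5], 0.57, [0.74, 0.185])]
stapler [([274.1, 194.5], 0.67, [0.756, -0.195])]
top [ 0.421 -0.048  1.047]
reader []
mouth [([213.6, 325.1], 0.61, [0.541, -0.165]), ([241.2, 178.1], 0.33, [0.469, 0.164])]
cover [([314.2, 314.9], 0.72, [0.316, -0.145]), ([210.2, 328.9], 0.69, [0.549, -0.174]), ([134.3, 409.2], 0.69, [0.734, -0.36])]
cover_grip [([313.5, 318.9], 0.98, [0.32, -0.153]), ([214.5, 327.0], 0.89, [0.537, -0.167]), ([131.2, 412.1], 0.59, [0.736, -0.362])]
tab [([241.7, 179.7], 0.61, [0.468, 0.16]), ([311.0, 315.6], 0.58, [0.323, -0.147]), ([210.4, 326.1], 0.54, [0.548, -0.167]), ([134.0, 411.4], 0.45, [0.735, -0.366])]
tray [([241.6, 180.7], 0.59, [0.471, 0.168]), ([131.7, 240.7], 0.48, [0.741, 0.038])]
tray_in [([239.4, 176.1], 0.61, [0.476, 0.179])]
rack [([129.6, 241.4], 0.91, [0.746, 0.036]), ([210.3, 326.0], 0.29, [0.554, -0.173])]
pencup [([131.9, 179.4], 0.79, [0.735, 0.186])]
stapler [([127.5, 338.4], 0.74, [0.76, -0.2])]
1.1
```

View pics/top.png

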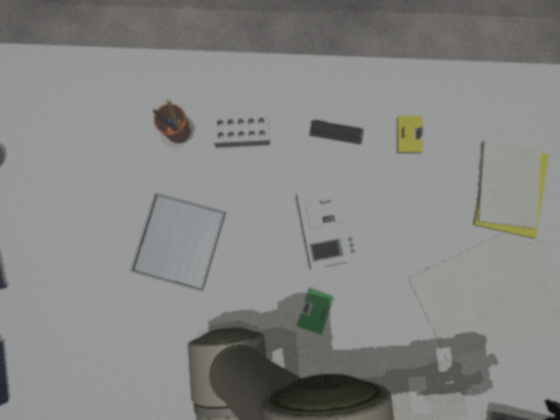

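View pics/scene.png

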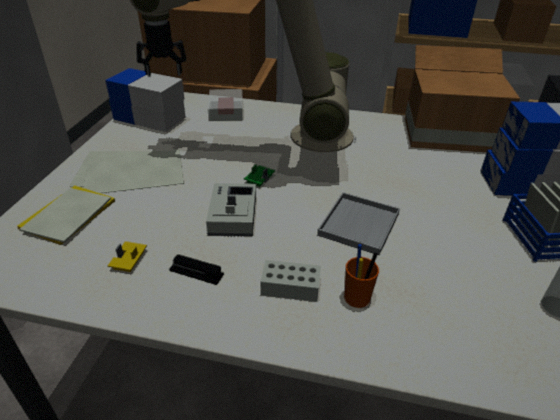

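The top view shows the white reader, with its screen at about (327,250) and its cover at about (328,210). The reader's +x points roughly along world +x, with a yaw near 0.17. The green and yellow look-alikes are at (316,310) and (410,133), and the tray is at (180,241). Next I'll look from close by with the wrist camera.

```bash
cat >> h.py <<'E'
from scipy.spatial.transform import Rotation as Ro
def q(yaw):  # tool y along yaw, z down
    y=np.array([np.cos(yaw),np.sin(yaw),0]); z=np.array([0,0,-1.]); x=np.cross(y,z)
    r=Ro.from_matrix(np.c_[x,y,z]).as_quat(); return [r[3],r[0],r[1],r[2]]
E
python3 - <<'E'
from h import *
for y in(.16,.16+np.pi): print(arm.solve_ik([.52,-.17,.25],q(y)))
j=min([arm.solve_ik([.50,-.17,.27],q(y)) for y in(.16,.16+np.pi)],key=lambda j:9 if j is None else abs(j[5]))
arm.set_joints(j)
p=vision.capture("wrist"); cv2.imwrite("pics/w1.png",p["frame"])
np.savez("w1.npz",**{k:p[k] for k in("K","rvec","tvec","frame")})
Z=dict(reader=0,mouth=.048,cover=.048,cover_grip=.064,tab=.048)
print(ray(p,(280,210))[0].round(3))
for n in Z:
    print(n,[(np.round(r["centre"],1).tolist(),round(r["confidence"],2),onz(p,r["centre"][::-1],Z[n])[:2].round(4).tolist()) for r in spotter.spot_point(n,p)])
o=spotter.outline_of("reader",p)
if o: print(o[0]["bbox"],o[0]["confidence"])
o=spotter.outline_of("tab",p)
for r in o: print(r["bbox"],r["confidence"],cv2.minAreaRect(np.argwhere(r["pixels"])[:,::-1].astype(np.float32)))
print(arm.state()["clock"])
E
```

```text
[-5.30186806e-01  3.49192108e-01  1.39868422e+00 -4.44089210e-16
  1.39371633e+00 -6.90186806e-01]
[-5.30186806e-01  3.49192108e-01  1.39868422e+00 -4.44089210e-16
  1.39371633e+00  2.45140585e+00]
[ 0.489 -0.106  0.412]
reader [([186.5, 292.8], 0.89, [0.5178, -0.1789])]
mouth []
cover [([134.7, 120.9], 0.62, [0.3355, -0.1458])]
cover_grip [([130.8, 113.4], 0.66, [0.335, -0.1416]), ([192.4, 326.8], 0.59, [0.5478, -0.1681])]
tab [([131.5, 120.1], 0.81, [0.3346, -0.1428])]
[204.8, 128.3, 375.5, 247.6] 0.93
[105.3, 106.1, 142.4, 123.8] 0.92 ((122.93104553222656, 114.32759094238281), (34.00837326049805, 15.362854957580566), 23.198591232299805)
[301.4, 175.4, 312.3, 203.6] 0.76 ((304.5538330078125, 191.96920776367188), (28.289710998535156, 7.76580286026001), 86.8201675415039)
3.1833
```

View pics/w1.png

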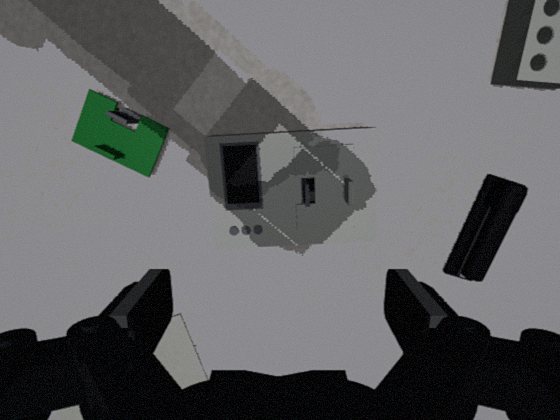

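The wrist view shows the reader spanning columns 205–375 and rows 128–248. Its screen is at (241,175), the tab at (307,190) and the finger rest at (348,190). I'll fit the reader and tray poses by silhouette.

```bash
cat >> h.py <<'E'
from scipy.optimize import minimize
def box(s,x0,x1,y0,y1,z0,z1):
    P=np.array([[x,y,z] for x in(x0,x1) for y in(y0,y1) for z in(z0,z1)]); c,n=np.cos(s[2]),np.sin(s[2])
    return np.c_[s[0]+c*P[:,0]-n*P[:,1], s[1]+n*P[:,0]+c*P[:,1], P[:,2]]
def fit(s0,dims,views):
    def cost(v):
        s=np.array(s0)+np.array(v)*[.01,.01,.1]; t=0
        for p,m in views:
            h=cv2.convexHull(proj(p,box(s,*dims)).astype(np.float32)).reshape(-1,2)
            a=np.zeros((420,560),np.uint8); cv2.fillPoly(a,[np.round(h*16).astype(np.int32)],1,shift=4)
            hm=cv2.convexHull(np.argwhere(m)[:,::-1].astype(np.int32)); b=np.zeros_like(a); cv2.fillPoly(b,[hm],1)
            t+=(a!=b).sum()/b.sum()
        return t
    r=minimize(cost,[0,0,0],method="Nelder-Mead",options=dict(initial_simplex=[[0,0,0],[1,0,0],[0,1,0],[0,0,1]],xatol=.01,fatol=1e-4))
    return np.array(s0)+r.x*[.01,.01,.1],r.fun
E
python3 - <<'E'
from h import *
def best(n,p):
    o=spotter.outline_of(n,p); return o[0]["pixels"] if o else None
w,t,s=[vision.capture(c) for c in("wrist","top","scene")]
for n,s0,d,ps in(("reader",(.515,-.18,.1),(-.09,.085,-.06,.06,0,.048),(w,s)),("tray",(.472,.168,-.2),(-.095,.095,-.085,.085,0,.022),(t,s))):
    V=[(p,m) for p in ps if (m:=best(n,p)) is not None]
    for sub in [V]+[[v] for v in V]: 
        f=fit(s0,d,sub); print(n,len(sub),f[0].round(4),round(f[1],3))
        if sub is V and n=="reader": R=f[0]
        if n=="reader" and len(sub)==1 and sub[0][0] is w: RW=f[0]
im=cv2.resize(w["frame"][90:290,170:410],None,fx=3.3,fy=3,interpolation=cv2.INTER_CUBIC)
im=cv2.convertScaleAbs(im,alpha=1.5)
for RR,col in((R,(0,0,255)),(RW,(0,255,0))):
  for bx in((-.09,.085,-.06,.06,.0479,.048),(-.01,.05,-.045,.045,.0519,.052),(-.002,0,-.011,.011,.052,.076)):
    P=((proj(w,box(RR,*bx))-[170,90])*[3.3,3])
    k=[1,5,7,3]; cv2.polylines(im,[P[k].astype(np.int32)],True,col,1)
cv2.imwrite("pics/w2.png",im); print(arm.state()["clock"])
E
```

```text
reader 2 [ 0.5175 -0.175   0.2104] 0.047
reader 1 [ 0.517  -0.1748  0.2127] 0.007
reader 1 [ 0.5129 -0.1753  0.2026] 0.036
tray 2 [ 0.4709  0.1712 -0.2412] 0.053
tray 1 [ 0.4711  0.1704 -0.2275] 0.015
tray 1 [ 0.4731  0.1725 -0.2251] 0.033
3.5333
```

View pics/w2.png

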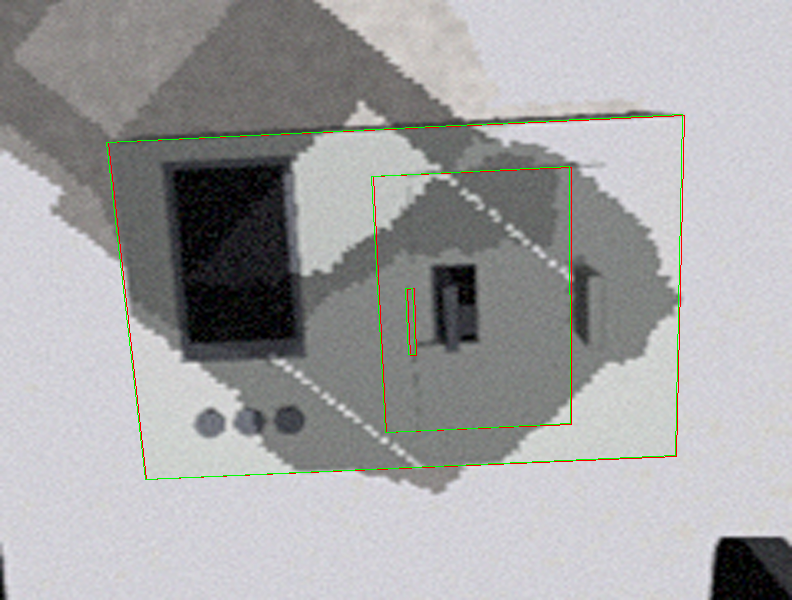

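The reader fit sits right on its edges. The cover is about 10 mm further along +x than I first drew it, so its centre is near reader x +30 mm. The tab's outer face is at zoom column 443 and the rest's outer face at about 605. I'll descend and feel both blades.

```bash
cat >> h.py <<'E'
YAW=.2125; D=np.array([np.cos(YAW),np.sin(YAW),0]); N=np.array([-D[1],D[0],0]); RD=np.array([.517,-.1749,0])
def at(x,z,y=0): return RD+D*x+N*y+[0,0,z]
def st():
    s=arm.state(); d=np.array(s["position"])-RD; f=np.array(s["wrist_force"])
    return dict(t=round(s["clock"],2),x=round(1e3*d@D,2),y=round(1e3*d@N,2),z=round(1e3*d[2],2),fx=round(f@D,2),fy=round(f@N,2),fz=round(f[2],2),w=round(1e3*s["gripper_width"],2),g=round(s["grip_force"],2))
E
python3 - <<'E'
from h import *
X0=.0325
arm.move_pose(at(X0,.12),q(YAW)); print(st())
eoat.gripper_to(.078,20); 
print(arm.move_linear(at(X0,.054),max_speed=.08,f_stop=4),st())
arm.pause(.2); print(st())
print("tab",arm.move_linear(at(X0+.02,.054),max_speed=.008,f_stop=1.5),st())
arm.move_linear(at(X0,.054),max_speed=.03); arm.pause(.1); print(st())
print("rest",arm.move_linear(at(X0-.028,.054),max_speed=.008,f_stop=1.5),st())
arm.move_linear(at(X0,.054),max_speed=.03); print(st())
p=vision.capture("wrist"); cv2.imwrite("pics/w3.png",p["frame"])
E
```

```text
{'t': 4.21, 'x': np.float64(32.9), 'y': np.float64(-0.5), 'z': np.float64(121.45), 'fx': np.float64(0.06), 'fy': np.float64(0.36), 'fz': np.float64(0.65), 'w': 85.5, 'g': 0.0}
False {'t': 5.43, 'x': np.float64(32.76), 'y': np.float64(-0.24), 'z': np.float64(54.5), 'fx': np.float64(-0.52), 'fy': np.float64(0.42), 'fz': np.float64(-0.19), 'w': 78.15, 'g': 0.0}
{'t': 5.63, 'x': np.float64(32.64), 'y': np.float64(-0.13), 'z': np.float64(54.41), 'fx': np.float64(-0.02), 'fy': np.float64(0.01), 'fz': np.float64(0.22), 'w': 77.94, 'g': 0.0}
tab True {'t': 7.53, 'x': np.float64(49.35), 'y': np.float64(0.16), 'z': np.float64(53.58), 'fx': np.float64(0.39), 'fy': np.float64(0.53), 'fz': np.float64(-0.03), 'w': 78.09, 'g': 0.0}
{'t': 8.33, 'x': np.float64(32.62), 'y': np.float64(0.01), 'z': np.float64(54.03), 'fx': np.float64(-0.15), 'fy': np.float64(-0.49), 'fz': np.float64(0.51), 'w': 77.98, 'g': 0.0}
rest True {'t': 10.34, 'x': np.float64(16.33), 'y': np.float64(-0.03), 'z': np.float64(53.91), 'fx': np.float64(1.52), 'fy': np.float64(-0.03), 'fz': np.float64(1.77), 'w': 77.95, 'g': 0.79}
{'t': 11.04, 'x': np.float64(32.43), 'y': np.float64(0.08), 'z': np.float64(53.89), 'fx': np.float64(0.67), 'fy': np.float64(-0.13), 'fz': np.float64(0.06), 'w': 78.08, 'g': 0.0}
```

View pics/w3.png

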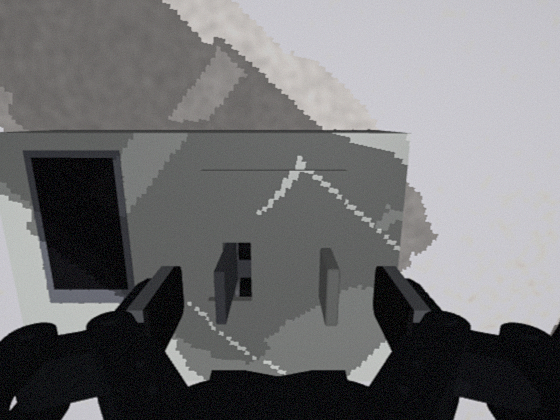

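Both blades felt: the tab's outer face is at reader x 10.3 mm and the rest's at 55.3 mm. The wrist view agrees, with the tab at columns 215–230 and the rest at 325–340, both between the pads. Now I'll squeeze in small steps, shifting the arm to keep the rest finger still.

```bash
cat >> h.py <<'E'
def avg(n=8):
    a=[]
    for _ in range(n): arm.pause(.015); a.append(st())
    return {k:round(float(np.mean([b[k] for b in a])),2) for k in a[0]}
E
cat > sq.py <<'E'
from h import *
import sys
w,x,goal,step=[float(v) for v in sys.argv[1:5]]   # mm, mm, N, mm
arm.move_linear(at(x/1e3,.054),max_speed=.03); eoat.gripper_to(w/1e3,20); s=avg(); print(s)
for i in range(int(sys.argv[5])):
    g=max(s["g"],0)
    if g>=goal or abs(s["fx"])>6: break
    d=step if g<goal-2.5 else min(step,max(.1,(goal-g)/3*.7))
    w-=d; x+=d/2*(g>.8)+np.clip(s["fx"]*.1,-.4,.4)
    arm.move_linear(at(x/1e3,.054),max_speed=.03); eoat.gripper_to(w/1e3,20); s=avg()
    print("cmd",round(w,2),round(x,2),{k:s[k] for k in("t","x","fx","fz","w","g")})
E
python3 sq.py 46.5 32.8 5 .5 9
```

```text
{'t': 11.82, 'x': 32.87, 'y': -0.03, 'z': 54.1, 'fx': -0.26, 'fy': 0.24, 'fz': 1.2, 'w': 46.56, 'g': 2.88}
cmd 46.01 33.02 {'t': 12.43, 'x': 33.11, 'fx': -0.59, 'fz': 3.79, 'w': 46.16, 'g': 3.8}
cmd 45.73 33.1 {'t': 13.02, 'x': 33.23, 'fx': -0.9, 'fz': 5.38, 'w': 45.86, 'g': 4.51}
cmd 45.61 33.07 {'t': 13.62, 'x': 33.27, 'fx': -0.23, 'fz': 5.23, 'w': 45.76, 'g': 4.97}
cmd 45.51 33.1 {'t': 14.23, 'x': 33.32, 'fx': -0.36, 'fz': 5.51, 'w': 45.59, 'g': 5.25}
```

The pads swing downward as they close and push the cover down, so I'll add a vertical correction and continue to about 14.5 N.

```bash
cat > sq2.py <<'E'
from h import *
import sys
w,x,z,goal,n=[float(v) for v in sys.argv[1:6]]
s=avg(4)
for i in range(int(n)):
    if s["g"]>=goal or abs(s["fx"])>6 or abs(s["fz"])>9: break
    d=.5 if s["g"]<goal-2.5 else max(.08,(goal-s["g"])/3*.8)
    if i==0: d=0
    w-=d; x+=d/2+np.clip(s["fx"]*.1,-.3,.3); z+=np.clip((s["fz"]-.5)*.04,-.15,.3)+.15*d
    arm.move_linear(at(x/1e3,z/1e3),max_speed=.03); eoat.gripper_to(w/1e3,20); s=avg(6)
    print("cmd",round(w,2),round(x,2),round(z,2),{k:s[k] for k in("t","x","z","fx","fz","w","g")})
E
python3 sq2.py 45.51 33.1 54 14.5 14
```

```text
cmd 45.51 33.04 54.19 {'t': 14.88, 'x': 33.26, 'z': 54.25, 'fx': 2.48, 'fz': 3.59, 'w': 45.75, 'g': 6.55}
cmd 45.01 33.53 54.39 {'t': 15.44, 'x': 33.51, 'z': 54.35, 'fx': 0.72, 'fz': 2.13, 'w': 45.1, 'g': 7.04}
cmd 44.51 33.86 54.53 {'t': 16.01, 'x': 33.78, 'z': 54.45, 'fx': -0.35, 'fz': 0.92, 'w': 44.59, 'g': 7.75}
cmd 44.01 34.07 54.62 {'t': 16.57, 'x': 34.08, 'z': 54.55, 'fx': 0.5, 'fz': -0.31, 'w': 44.16, 'g': 9.31}
cmd 43.51 34.37 54.66 {'t': 17.14, 'x': 34.34, 'z': 54.65, 'fx': -0.02, 'fz': -0.61, 'w': 43.55, 'g': 10.49}
cmd 43.01 34.62 54.69 {'t': 17.71, 'x': 34.64, 'z': 54.72, 'fx': 0.45, 'fz': -0.8, 'w': 43.41, 'g': 11.84}
cmd 42.51 34.91 54.72 {'t': 18.28, 'x': 34.99, 'z': 54.79, 'fx': 0.41, 'fz': 0.28, 'w': 42.84, 'g': 13.32}
cmd 42.2 35.11 54.76 {'t': 18.84, 'x': 35.16, 'z': 54.82, 'fx': -0.05, 'fz': 0.82, 'w': 42.32, 'g': 13.96}
cmd 42.05 35.18 54.79 {'t': 19.41, 'x': 35.23, 'z': 54.85, 'fx': -0.12, 'fz': 1.55, 'w': 42.37, 'g': 14.36}
cmd 41.97 35.21 54.84 {'t': 19.97, 'x': 35.25, 'z': 54.86, 'fx': 0.82, 'fz': 1.12, 'w': 42.29, 'g': 14.77}
```

Squeezed to 14.8 N with the side forces balanced. Lifting gently.

```bash
python3 - <<'E'
from h import *
x=.03521
print(arm.move_linear(at(x,.0605),max_speed=.012,f_stop=5),avg(4))
s=st()
if s["z"]>59.5:
    print(arm.move_linear(at(x,.080),max_speed=.03,f_stop=5),avg(4))
    p=vision.capture("wrist"); cv2.imwrite("pics/w4.png",p["frame"])
E
```

```text
False {'t': 20.69, 'x': 35.17, 'y': 0.03, 'z': 60.45, 'fx': 0.03, 'fy': -0.14, 'fz': -0.61, 'w': 42.34, 'g': 14.45}
False {'t': 21.55, 'x': 35.11, 'y': 0.09, 'z': 79.81, 'fx': 0.02, 'fy': -0.09, 'fz': -1.41, 'w': 42.17, 'g': 14.45}
```

View pics/w4.png

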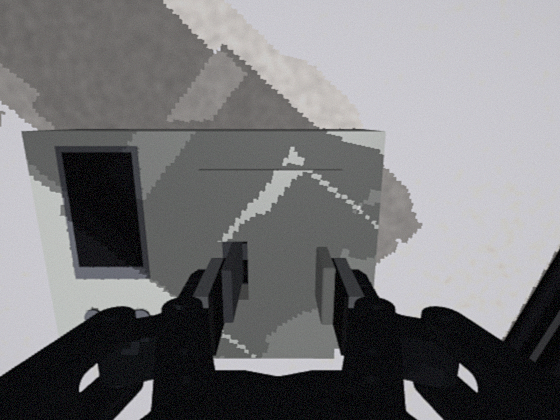

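The cover came free with the gripper: its far edge is still at (200–340,170), and the wrist force matches its weight. Carrying it to the tray.

```bash
python3 - <<'E'
from h import *
x=.03521; TY=-.23; T=np.array([.4715,.171,0])
arm.move_linear(at(x,.13),max_speed=.08)
arm.move_linear(T+[0,0,.13],rot=q(TY),max_speed=.13)
print(avg(3))
arm.move_linear(T+[0,0,.04],max_speed=.07); arm.pause(.1); print(avg(3))
print(arm.move_linear(T+[0,0,.017],max_speed=.012,f_stop=2.5),avg(6))
p=vision.capture("scene"); a=cv2.resize(p["frame"][150:280,290:430],None,fx=2.8,fy=2.8,interpolation=2)
p=vision.capture("wrist"); b=cv2.resize(p["frame"],(400,300)); c=np.zeros((370,800,3),np.uint8); c[:364,:392]=a; c[:300,400:]=b
cv2.imwrite("pics/m5.png",c)
E
```

```text
{'t': 25.26, 'x': 28.5, 'y': 347.46, 'z': 129.99, 'fx': -0.19, 'fy': -0.09, 'fz': -0.49, 'w': 42.42, 'g': 14.45}
{'t': 26.84, 'x': 28.65, 'y': 347.71, 'z': 40.3, 'fx': -0.07, 'fy': 0.04, 'fz': -0.32, 'w': 42.1, 'g': 14.45}
True {'t': 28.14, 'x': 28.55, 'y': 347.65, 'z': 24.78, 'fx': -0.97, 'fy': -0.25, 'fz': 5.43, 'w': 42.28, 'g': 14.33}
```

View pics/m5.png

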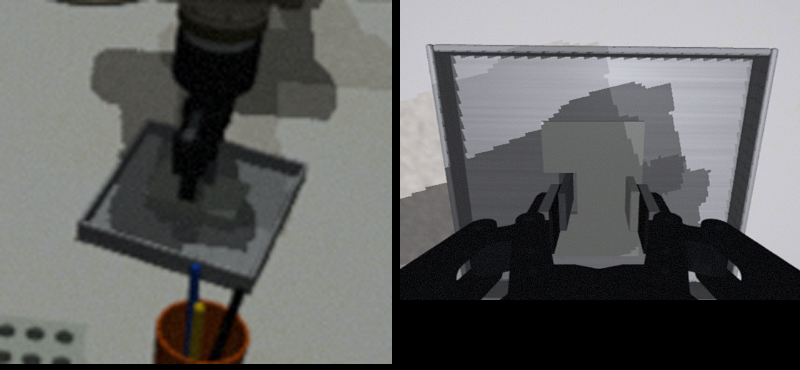

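The cover stands in the middle of the tray, square to its sides, pressed down with about 5 N. Releasing in small steps and retreating.

```bash
python3 - <<'E'
from h import *
TY=-.23; d=np.array([np.cos(TY),np.sin(TY),0]); P=np.array(arm.state()["position"]); P[2]=.0248; w=.042
for k in range(5):
    w+=.001; P=P-d*.0005-[0,0,.00012]
    arm.move_linear(P,max_speed=.03); eoat.gripper_to(w,20); s=avg(3); print(s["t"],s["w"],s["g"],s["fz"],s["fx"])
eoat.gripper_to(.078,20); print(avg(3))
arm.move_linear(P+[0,0,.16],max_speed=.08); print(avg(3))
p=vision.capture("wrist"); a=cv2.resize(p["frame"],(400,300))
print([(r["confidence"],onz(p,r["centre"][::-1],.034)[:2].round(3)) for r in spotter.spot_point("cover_grip",p)])
p=vision.capture("scene"); b=cv2.resize(p["frame"][110:320,100:420],(400,262)); c=np.zeros((300,800,3),np.uint8); c[:,:400]=a; c[:262,400:]=b
cv2.imwrite("pics/m6.png",c)
E
```

```text
28.78 43.14 12.42 1.76 0.06
29.3 44.05 10.1 0.86 1.05
29.82 44.84 7.13 0.58 0.7
30.33 46.07 4.28 0.54 -0.11
30.85 46.81 0.0 0.16 0.05
{'t': 31.31, 'x': 26.29, 'y': 348.72, 'z': 24.2, 'fx': 0.0, 'fy': 0.46, 'fz': -0.4, 'w': 78.13, 'g': 0.0}
{'t': 33.51, 'x': 26.17, 'y': 348.71, 'z': 183.92, 'fx': -0.53, 'fy': -0.19, 'fz': -0.2, 'w': 77.86, 'g': 0.0}
[(0.55, array([0.467, 0.172]))]
```

View pics/m6.png

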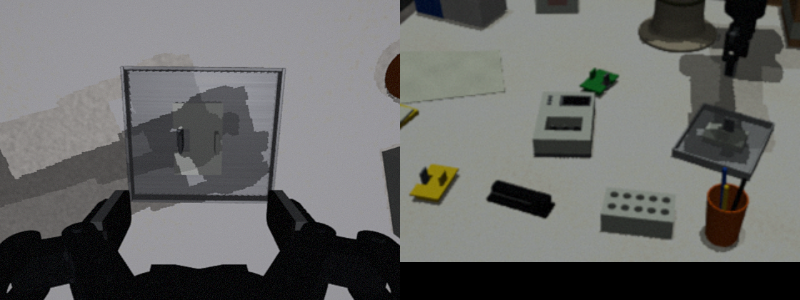

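The cover stands flat and upright in the middle of the tray, at about (200,140) in the left picture. The reader's compartment is open, and the rack, cup and stapler haven't moved.

```bash
python3 -c "
from h import *
print(workorder.finish_job())"
```

```text
the job is handed in; nothing more can be done
None
```

The battery cover came free at a squeeze of about 14.8 N, now stands flat and right side up in the tray, and the job was handed in at about 34 s; I got no verdict back.

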